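# Fill the plug rack and offer up the retaining plate

## Robot

A 6-joint arm with a two-finger parallel gripper is mounted at the origin on the work surface. World frame = base frame: x ahead of the robot, y to its left, z up, the work surface at z = 0. Lengths are in m, angles in degrees, forces in N, time in s.
With the tool pointing down it reaches from about 0.375 to 0.75 m from the base axis. Payload 9 kg.
Tool frame: the origin (TCP) lies where the fingers leave the gripper's body, on its centre line; the fingertips stand 73 mm ahead of it and the grasp point (between the pads) lies 54 mm ahead of it (robot.tip_reach is the distance from the TCP to the fingertips, in m); z points along the fingers, y is the line along which they close (so a half turn about z gives the same grasp; the last joint's range is limited). The gripper opens to 85 mm and grips with 20 to 120 N. Pads are 22 mm wide; open, the fingers measure 114 mm over their backs; the gripper's body (76 mm by 85 mm) begins 54 mm behind the grasp point. The pads swing forward as they close: fully open they stand 13 mm farther back than shut.
Start: joints at [57.657, 5.964, 5.575, 89.605, 0, 77.527], TCP at [0.204, 0.564, 0.304] pointing down, gripper open.
Joint ranges: [-171.21, 171.21], [-48.23, 106.86], [-62.78, 66.21], [-105.2, 120.99], [-86.42, 89.51], [-180, 180]. Speed limits (degrees/s): [127.2, 127.2, 147.25, 180, 180, 180].

## Interface

Orientations are given as [roll, pitch, yaw] about the fixed x, y, z axes, in that order (R = Rz(yaw) Ry(pitch) Rx(roll)).
In Python, from plant import robot gives the robot as it stands. Calls block until the motion is done:
- robot.move_pose(position, orientation): joint-space move of the TCP to a pose.
- robot.line_to(position, vel=0.15, rotation=None, guard=None): straight line of the TCP; rotation=None keeps the orientation; vel is the mean speed in m/s. With guard (N) it stops when the force on the tool has changed by that much, and returns True; else False.
- robot.goto_joints(angles): joint-space move.
- robot.set_gripper(opening): finger opening in m; the grip force is fixed at half the most; returns when the fingers have stopped.
- robot.pause(seconds).
- robot.ik(position, orientation): joint angles nearest the present ones, or None.
- robot.observe(): the state.
- robot.grab_frame(name): name is "scene" or "side" or "wrist"; returns the picture (384x512x3 uint8, blue, green, red); there is no depth.
- robot.get_calibration(name): a dict with "vertical_fov" (degrees; the focal length in pixels is half the picture's height over the tangent of half this angle, whatever the lens; pixels are square), "cx", "cy" (the principal point, pixels), "k1" (the pictures are not rectified: a ray, as slopes to the right and down, at radius r is drawn at 1 + k1 r^2 times it, then the intrinsics apply), "rvec" (rotation vector, rad) and "tvec" (3), from world to camera coordinates, as OpenCV has them. Camera axes: x right, y down, z forward; pixel columns grow to the right and rows downward; lengths in m; the calibration is good to about 2 mm. A picture is of the moment at which its call begins: read the wrist's pose just before it. get_calibration takes no time and is no camera call; for the wrist camera it gives the pose at the moment of the call.
A pose or a line that the arm cannot do raises robot.IKError and nothing moves.
- robot.job_done(): hands the job in; it is judged then, once.
The state is a dict: "time": time; "q": joint angles; "qvel": joint speeds; "joint_torque": joint torques, N m; "tool_pos": TCP position; "tcp_rot": TCP orientation; "ft_force": force on the tool from outside, world axes, zero at the start; "torque": the same for the moment, N m; "gripper_width": finger opening in m; "gripper_force": force on a finger pad.
Only numpy, scipy, OpenCV 4.12 (cv2) and the standard library are available. Lean on these libraries where they do the work, as an engineer would, in place of code of your own. Each camera call takes 0.05 s, during which the arm holds its last target. There are 200 camera calls.

## Task

Stand the two loose turned plugs upright in the two empty pockets of the wooden rack, so that both rows are full. Then lift the drilled aluminium plate by its handle, carry it over the little lathe without bumping anything, and finish with it hovering level about a centimetre above the plug tops, square to the rack with every hole centred over its plug and touching nothing. Finish while still holding it there, without lowering it or letting go, and leave the other things on the bench alone.

Things in the scene. Friction and masses are not known exactly. Their poses are not given: they have to be found in the camera images.
- rack: dark wooden block 200 x 150 x 20 mm fixed at right (-y), with two rows of three blind round pockets, 39 mm diameter, 12 mm deep (floors 8 mm above the bench); pitch 62 mm along its x (the rows), rows 76 mm apart along its y. A seated plug's top is 68 mm above the bench. Origin: centre of its underside; x along the rows
- rack_hole0 (a point): centre of the mouth (20 mm above the bench) of the near right pocket of the rack, holding a plug at the start
- rack_hole1 (a point): centre of the mouth (20 mm above the bench) of the middle right pocket of the rack, holding a plug at the start
- rack_hole2 (a point): centre of the mouth (20 mm above the bench) of the far right pocket of the rack, holding a plug at the start
- rack_hole3 (a point): centre of the mouth (20 mm above the bench) of the near left pocket of the rack, empty at the start
- rack_hole4 (a point): centre of the mouth (20 mm above the bench) of the middle left pocket of the rack, holding a plug at the start
- rack_hole5 (a point): centre of the mouth (20 mm above the bench) of the far left pocket of the rack, empty at the start
- plug0: turned pale-wood plug: round base 34 mm diameter and 24 mm tall (foot bevelled 4 mm), then a round neck 16 mm diameter up to 60 mm; stands upright; 30 g; origin at the centre of its underside, z up the neck; already standing in the rack, in rack_hole0
- plug1: turned pale-wood plug: round base 34 mm diameter and 24 mm tall (foot bevelled 4 mm), then a round neck 16 mm diameter up to 60 mm; stands upright; 30 g; origin at the centre of its underside, z up the neck; already standing in the rack, in rack_hole1
- plug2: turned pale-wood plug: round base 34 mm diameter and 24 mm tall (foot bevelled 4 mm), then a round neck 16 mm diameter up to 60 mm; stands upright; 30 g; origin at the centre of its underside, z up the neck; already standing in the rack, in rack_hole2
- plug3: turned pale-wood plug: round base 34 mm diameter and 24 mm tall (foot bevelled 4 mm), then a round neck 16 mm diameter up to 60 mm; stands upright; 30 g; origin at the centre of its underside, z up the neck; loose, standing on the bench between rack and lathe
- plug4: turned pale-wood plug: round base 34 mm diameter and 24 mm tall (foot bevelled 4 mm), then a round neck 16 mm diameter up to 60 mm; stands upright; 30 g; origin at the centre of its underside, z up the neck; already standing in the rack, in rack_hole4
- plug5: turned pale-wood plug: round base 34 mm diameter and 24 mm tall (foot bevelled 4 mm), then a round neck 16 mm diameter up to 60 mm; stands upright; 30 g; origin at the centre of its underside, z up the neck; loose, standing on the bench between rack and lathe
- plate: aluminium plate 200 x 150 x 5 mm, 360 g, flat on the bench at left (+y), with six 25 mm holes in the rack's pattern (symmetric by a half turn). Steel bar handle on top, centred, along plate x: 80 long, 14 wide, from 32 to 52 mm above the plate's underside, on two posts 34 mm either side of centre. Origin: centre of the plate's underside; x along its length and handle
- lathe: small bench lathe fixed to the bench between plate and rack, 440 mm long (about 450 mm over its handwheel), 70 mm wide, at most 110 mm tall, lying about along world x, headstock at the far end; origin at the centre of its underside, x along its bed
- glue: small white glue bottle with a red cap, 28 mm diameter, 85 mm tall, somewhere among the loose plugs; origin under its centre. Leave it alone
- sanding_block: cork sanding block 70 x 45 x 28 mm, beyond the loose plugs; origin under its centre. Leave it alone
- wrench: steel wrench 160 mm long lying between plate and lathe headstock; origin under its middle. Leave it alone
- screwdriver: screwdriver 180 mm long lying beyond the rack; origin under its middle. Leave it alone
- water: clear water bottle, 64 mm diameter, 200 mm tall, at the back, right of the lathe headstock; origin under its centre. Leave it alone
- spray: white spray bottle with a yellow head, 76 mm diameter, about 230 mm tall, beyond the plate at the left; origin under its centre. Leave it alone
Mind the look-alikes: they are no part of the job. What is shaped like the plug0 but purple or turquoise is not meant.

How it is judged:
By the outcome, as a careful person would: the job done as asked, in the order asked, and still so for the second after the job is handed in, while the arm keeps its last pose, push and grip.
It also fails if it takes over 69 s, if anything falls off the work surface, if the arm or the gripper's body presses on something with over 40 N, if the wrist force passes 120 N, or if a joint passes its speed limit or range.

## Working session

There is one attempt and no reset: what is moved stays moved. The work goes in short steps, each a Python script; the robot and the scene stay as the last script left them, time stands still between calls to the robot, and variables do not carry over. Pictures are saved under pics/ and viewed, at most 10 in all, crops included, and the job is handed in when it is done.

```bash
ls; mkdir -p pics
python3 - <<'E'
from plant import robot
import cv2
for n in("scene","side"):
    cv2.imwrite(f"pics/{n}0.png",cv2.resize(robot.grab_frame(n),(800,600),interpolation=cv2.INTER_CUBIC)); print(n,robot.get_calibration(n))
print(robot.observe())
E
```

```text
pics
scene {'vertical_fov': 50.94843484874515, 'cx': 251.61062357008433, 'cy': 188.89056617763106, 'k1': -0.0018242264842511756, 'rvec': array([ 2.39671264,  0.97218269, -0.29976996]), 'tvec': array([-0.39476901, -0.24838829,  1.29088009])}
side {'vertical_fov': 48.263168190946146, 'cx': 258.5837465721448, 'cy': 198.25170067835316, 'k1': -0.15983859623869423, 'rvec': array([ 0.29942899, -2.75782342,  1.23640904]), 'tvec': array([0.51774888, 0.09938554, 1.49677633])}
{'time': 0.1, 'q': array([5.76571127e+01, 5.99741499e+00, 5.53347332e+00, 8.96044761e+01,
       1.08919599e-03, 7.75263227e+01]), 'qvel': array([-0.02834078, -0.08727725,  0.03736977, -0.00278475, -0.01917014,
        0.08841934]), 'joint_torque': array([ 5.44941882e-03, -5.58210433e+01,  5.04716778e+01,  1.32008138e-02,
       -3.03430024e-04,  1.28018854e-05]), 'tool_pos': array([0.20380543, 0.5641127 , 0.30319618]), 'tcp_rot': array([-1.79933432e+02, -1.58411080e-02,  1.60130780e+02]), 'ft_force': array([ 0.50167795, -0.1139257 ,  0.19337774]), 'torque': array([-0.00405831,  0.05566705,  0.07789331]), 'gripper_force': 0.0, 'gripper_width': 0.08552819778322764}
```

View pics/scene0.png

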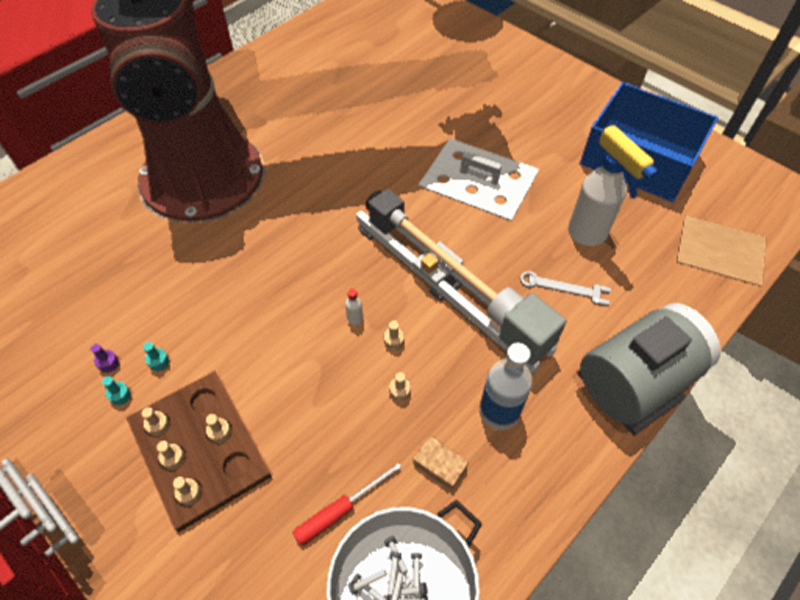

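View pics/side0.png

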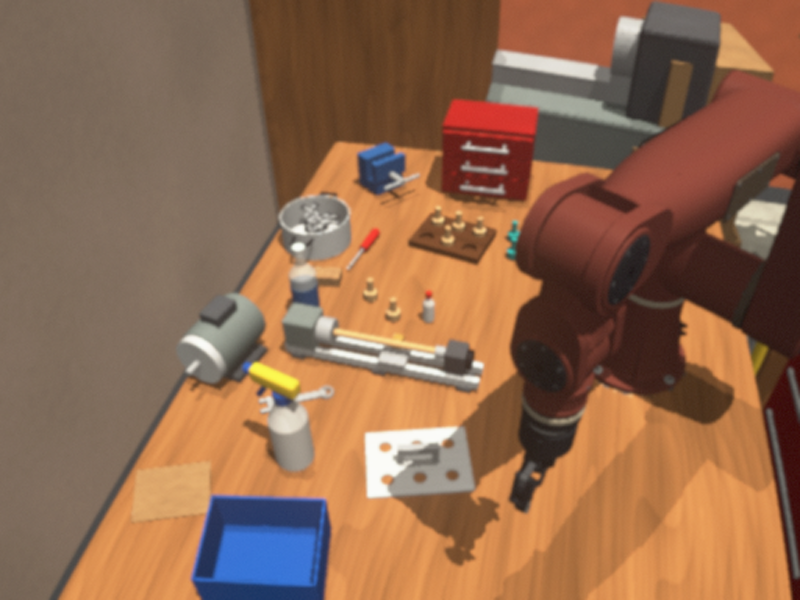

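The loose pale plugs are at scene (394,335) and (400,388). Things they could be confused with:
- turquoise pegs at (155,356) and (116,391), and a purple one at (104,358), all the wrong colour
- the seated pale plugs at (153,420), (169,454), (186,490) and (217,428)
- the glue bottle at (354,308)

The empty pockets are at (204,398) and (237,463).

```bash
cat > h.py <<'E'
import numpy as np, cv2
from plant import robot
def K(c):
    f=192/np.tan(np.radians(c["vertical_fov"])/2); return np.array([[f,0,c["cx"]],[0,f,c["cy"]],[0,0,1]])
def dist(c): return np.array([c["k1"],0,0,0,0.])
def unproj(c,uv,z):
    """pixels -> world points on plane(s) of height z"""
    uv=np.asarray(uv,float).reshape(-1,1,2); n=cv2.undistortPoints(uv,K(c),dist(c)).reshape(-1,2)
    R=cv2.Rodrigues(c["rvec"])[0]; o=-R.T@c["tvec"]; d=np.c_[n,np.ones(len(n))]@R
    return o+d*((z-o[2])/d[:,2])[:,None]
def proj(c,P): return cv2.projectPoints(np.asarray(P,float).reshape(-1,1,3),c["rvec"],c["tvec"],K(c),dist(c))[0].reshape(-1,2)
def shot(name,fn=None):
    c=robot.get_calibration(name); im=robot.grab_frame(name)
    if fn: cv2.imwrite("pics/"+fn+"_raw.png",im)
    return c,im
E
python3 - <<'E'
from h import *
np.set_printoptions(precision=4,suppress=True)
c=robot.get_calibration("scene")
def w(p,z): return unproj(c,(np.array(p)+.5)/1.5625-.5,z)
print("loose",w([(393,325),(400,377)],.06))
print("rack",w([(127,418),(215,374),(270,472),(180,525)],.02))
print("plate",w([(446,140),(538,175),(513,217),(420,186)],.005))
print("glue",w([(352,292)],.085),"lathe ends",w([(362,215),(530,355)],.02))
print("water top",w([(518,352)],.2),"spray",w([(628,150)],.23),w([(592,235)],0))
print("peg",w([(155,343),(116,378)],.06))
wc=robot.get_calibration("wrist");o=robot.observe()
R=cv2.Rodrigues(wc["rvec"])[0];from scipy.spatial.transform import Rotation as T
Rt=T.from_euler('xyz',o["tcp_rot"],degrees=True).as_matrix()
print("cam in tool",Rt.T@(-R.T@wc["tvec"]-o["tool_pos"]),"axes",Rt.T@R.T, wc["vertical_fov"],wc["k1"])
E
```

```text
loose [[ 0.5591 -0.0086  0.06  ]
 [ 0.6318 -0.0678  0.06  ]]
rack [[ 0.3628 -0.3991  0.02  ]
 [ 0.3998 -0.2579  0.02  ]
 [ 0.588  -0.2985  0.02  ]
 [ 0.5554 -0.4356  0.02  ]]
plate [[0.2983 0.4193 0.005 ]
 [0.5004 0.4726 0.005 ]
 [0.5332 0.3495 0.005 ]
 [0.3487 0.2843 0.005 ]]
glue [[ 0.478  -0.0209  0.085 ]] lathe ends [[0.3294 0.1419 0.02  ]
 [0.7439 0.1237 0.02  ]]
water top [[0.7659 0.0176 0.2   ]] spray [[0.6731 0.4097 0.23  ]] [[0.6669 0.4224 0.    ]]
peg [[ 0.3096 -0.2966  0.06  ]
 [ 0.3185 -0.3738  0.06  ]]
cam in tool [ 0.0693 -0.0001 -0.071 ] axes [[ 0.0001 -0.9621 -0.2729]
 [ 1.     -0.0003  0.0014]
 [-0.0015 -0.2729  0.9621]] 70.52074516907828 -0.06045390061133516
```

Run:
```python
from h import *
np.set_printoptions(precision=1,suppress=True)
V=[("plate",(.42,.385),0.28),("plugs",(.585,-.04),0.30),("rack",(.476,-.348),.28)]
for off in(0,180):
  for (n,t,h),y in zip(V,(17,-11,-11)):
    yy=y+off; a=np.radians(yy); p=[t[0]+.03*np.cos(a),t[1]+.03*np.sin(a),h]
    print(n,off,robot.ik(p,[180,0,yy]),robot.ik([t[0],t[1],.12],[180,0,yy]))
ims=[]
import pickle;D={}
for (n,t,h),y in zip(V,(197,169,169)):
    a=np.radians(y); robot.move_pose([t[0]+.03*np.cos(a),t[1]+.03*np.sin(a),h],[180,0,y]); robot.pause(.2)
    c,im=shot("wrist",n); D[n]=c; ims.append(im)
pickle.dump(D,open("cal.pkl","wb"))
cv2.imwrite("pics/m1.png",cv2.resize(np.vstack([np.hstack(ims[:2]),np.hstack([ims[2],ims[2]*0])]),(800,600),interpolation=cv2.INTER_AREA))
print(robot.observe()["time"],robot.observe()["q"])
```

```text
plate 0 [  28.7    5.2    2.3   87.1    0.  -168.3] [  29.4    3.6  -16.1   70.2    0.  -167.6]
plugs 0 [-16.4   8.8   8.2  89.4   0.  174.6] [-16.7   6.5 -13.1  70.4   0.  174.3]
rack 0 [-47.1   8.7   6.1  87.3   0.  143.9] [-48.9   7.  -12.5  70.4   0.  142.1]
plate 180 [30.1 -4.2 -7.2 87.   0.  13.1] [ 29.4   3.6 -16.1  70.2   0.   12.4]
plugs 180 [-17.   -1.7  -2.7  89.    0.   -6. ] [-16.7   6.5 -13.1  70.4   0.   -5.7]
rack 180 [-50.8  -0.8  -3.8  86.9   0.  -39.8] [-48.9   7.  -12.5  70.4   0.  -37.9]
4.7583 [-50.7  -0.8  -3.8  86.9   0.  -39.8]
```

View pics/m1.png

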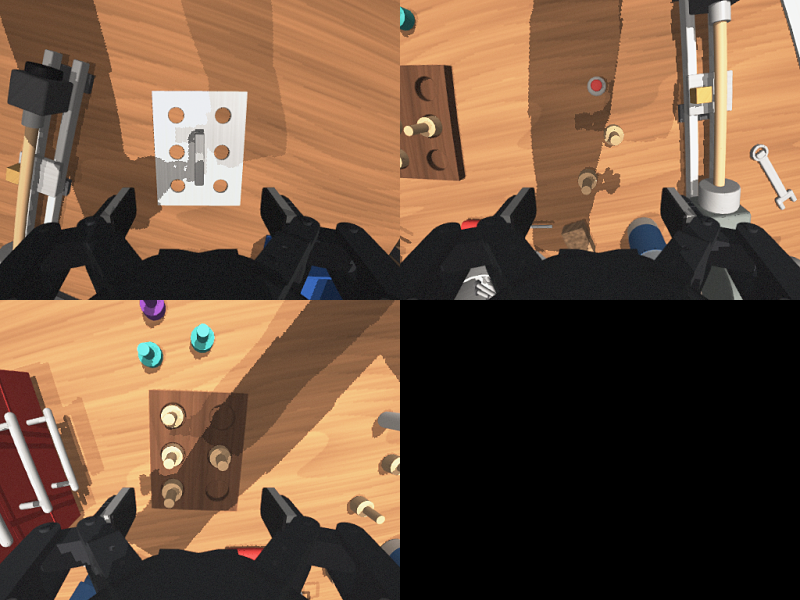

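The wrist montage shows the plate at about (200,150), the loose pale plugs at (614,135) and (588,182), and glue at (597,86). The rack is at (198,450), with empty pockets at (222,417) and (216,486). Next is a close crop of the rack and plugs.

Run:
```python
from h import *
import pickle;D=pickle.load(open("cal.pkl","rb"))
np.set_printoptions(precision=4,suppress=True)
r=cv2.imread("pics/rack_raw.png")[95:285,170:330];p=cv2.imread("pics/plugs_raw.png")[95:285,215:315]
g=lambda a:cv2.LUT(cv2.resize(a,None,fx=3,fy=3,interpolation=cv2.INTER_CUBIC),(255*(np.arange(256)/255)**.6).astype(np.uint8))
cv2.imwrite("pics/m2.png",np.hstack([g(r),g(p)]))
im=cv2.imread("pics/plate_raw.png"); hsv=cv2.cvtColor(im,cv2.COLOR_BGR2HSV)
m=((hsv[...,1]<60)&(hsv[...,2]>60)).astype(np.uint8)*255
m[:100]=0;m[275:]=0;m[:,:180]=0;m[:,330:]=0
cs,_=cv2.findContours(m,cv2.RETR_CCOMP,cv2.CHAIN_APPROX_NONE)
c=D["plate"]
for k in cs:
    if cv2.contourArea(k)>120:
        u=unproj(c,k.reshape(-1,2).astype(float),.005)[:,:2].astype(np.float32)
        print(cv2.contourArea(k),k.reshape(-1,2).mean(0),cv2.minAreaRect(u))
```

```text
16485.5 [254.4738 186.9825] ((0.41560983657836914, 0.3868391215801239), (0.20049312710762024, 0.1514783352613449), 16.86777687072754)
253.5 [281.3725 237.2745] ((0.4637771248817444, 0.4407232403755188), (0.025711406022310257, 0.026621293276548386), 16.945783615112305)
258.5 [227.1569 236.8824] ((0.48493844270706177, 0.3683054745197296), (0.02620943821966648, 0.026272257789969444), 63.206966400146484)
302.5 [283.1455 194.3091] ((0.4041757881641388, 0.42288681864738464), (0.026195090264081955, 0.02648746594786644), 63.57195281982422)
304.0 [225.9821 194.0893] ((0.42599621415138245, 0.3503391444683075), (0.026358775794506073, 0.027047285810112953), 62.679752349853516)
346.0 [284.6167 147.45  ] ((0.3457575738430023, 0.4051094651222229), (0.02624918706715107, 0.026440415531396866), 62.792545318603516)
353.0 [224.9333 147.0167] ((0.3670382797718048, 0.3326379358768463), (0.026438025757670403, 0.027036231011152267), 61.09768295288086)
```

View pics/m2.png

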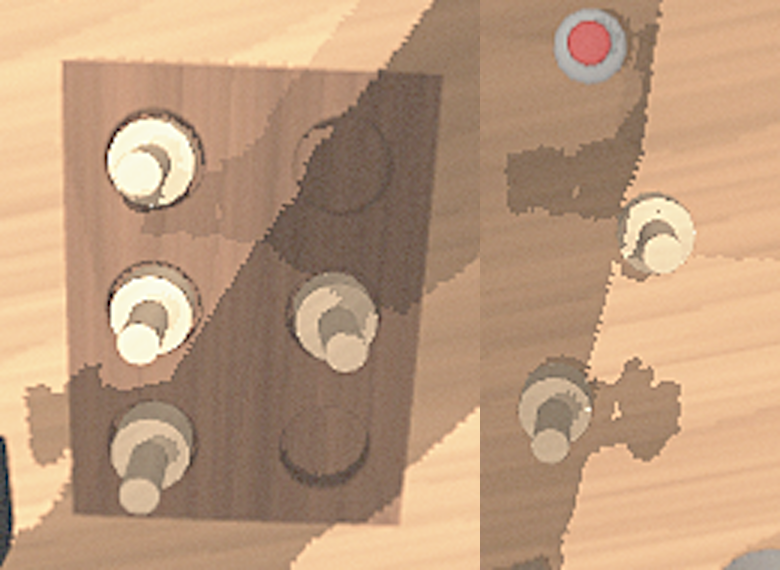

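In the close crop, loose pale plug tops are at (664,253) and (551,445), and neither is coloured. The empty rack pockets are centred at (343,165) and (325,445), and the rack corners are at (63,61), (442,75), (400,524) and (74,513). Next I fit the rack pose.

Run:
```python
from h import *
import pickle;D=pickle.load(open("cal.pkl","rb"))
from scipy.optimize import least_squares
np.set_printoptions(precision=4,suppress=True)
cr,cp=D["rack"],D["plugs"]
px=lambda a,x0:(np.array(a,float)+.5)/3-.5+[x0,95]
C=unproj(cr,px([(63,61),(442,75),(400,524),(74,513)],170),.02)[:,:2]
H=unproj(cr,px([(155,160),(154,309),(153,443),(343.5,165),(334,316),(325,445)],170),.02)[:,:2]
T=unproj(cr,px([(138,173),(138,343),(139,495),(347,351)],170),.068)[:,:2]
hm=np.array([[x,y] for y in(-.038,.038) for x in(-.062,0,.062)])
cm=np.array([[-.1,-.075],[-.1,.075],[.1,.075],[.1,-.075]])
def tf(p,m):
    c,s=np.cos(p[2]),np.sin(p[2]); return m@np.array([[c,s],[-s,c]])+p[:2]
for n,fm,M in(("corn",cm,C),("holes",hm,H),("both",np.r_[cm,hm],np.r_[C,H]),("tops",hm[[0,1,2,4]],T)):
    r=least_squares(lambda p:(tf(p,fm)-M).ravel(),[.476,-.348,-.19]); print(n,r.x[:2],np.degrees(r.x[2]));print((r.fun*1000).reshape(-1,2).T)
L=unproj(cp,px([(184,253),(71,445)],215),.06)[:,:2]; print("loose",L)
print("base check",unproj(cp,px([(177,231),(75,407)],215),.024)[:,:2],"glue",unproj(cp,px([(109,43)],215),.085))
```

```text
corn [ 0.4734 -0.349 ] -12.96767317188321
[[-0.5782 -0.3425  0.2925  0.6282]
 [-0.2358  0.5654 -0.1015 -0.2281]]
holes [ 0.4734 -0.3492] -12.83415863235539
[[ 0.1069 -0.3808 -0.3872  0.6219 -0.9936  1.0327]
 [-0.1911  0.1874  0.6549 -0.3916 -0.0333 -0.2264]]
both [ 0.4734 -0.3491] -12.930412430832373
[[-0.5417 -0.4011  0.263   0.6938  0.0656 -0.4453 -0.4749  0.705  -0.9337
   1.0693]
 [-0.4438  0.3792 -0.161  -0.3095  0.0139  0.2908  0.6568 -0.2151  0.0417
  -0.253 ]]
tops [ 0.4731 -0.3494] -13.02152683341643
[[ 0.2052  0.1956 -0.1423 -0.2585]
 [ 0.1895  0.1984  0.0877 -0.4756]]
loose [[ 0.5584 -0.0067]
 [ 0.6302 -0.0667]]
base check [[ 0.5564 -0.0064]
 [ 0.6283 -0.0663]] glue [[ 0.4767 -0.0204  0.085 ]]
```

```bash
cat > place.py <<'E'
from h import *
RX,RY,RYAW=.4734,-.3492,-12.95
a=np.radians(RYAW)
def rk(x,y): return np.array([RX+x*np.cos(a)-y*np.sin(a),RY+x*np.sin(a)+y*np.cos(a)])
E
cat > place_run.py <<'E'
from place import *
import sys
np.set_printoptions(precision=4,suppress=True)
p,h=((.5578,-.0066),rk(-.062,.038)) if sys.argv[1]=="1" else ((.6297,-.0666),rk(.062,.038))
yaw=RYAW+180
robot.set_gripper(.045)
robot.move_pose([*p,.21],[180,0,yaw]); print("t",robot.observe()["time"])
print("g",robot.line_to([*p,.102],vel=.12,guard=8))
robot.set_gripper(0.0); o=robot.observe(); print("w",o["gripper_width"],o["gripper_force"],o["tool_pos"])
robot.line_to([*p,.225],vel=.25); print("w",robot.observe()["gripper_width"])
robot.line_to([*h,.225],vel=.3)
robot.line_to([*h,.135],vel=.2)
print("g",robot.line_to([*h,.1105],vel=.05,guard=6)); o=robot.observe(); print(o["tool_pos"],o["ft_force"],o["gripper_width"],h)
E
python3 - <<'E'
import sys; sys.argv=["x","1"]; exec(open("place_run.py").read())
c,im=shot("wrist","in1"); print(robot.observe()["time"])
E
```

```text
t 6.5833
g False
w 0.013419419341746392 58.431671261787415 [ 0.5582 -0.0067  0.1027]
w 0.013718151888076617
g True
[ 0.4213 -0.2982  0.1106] [ 1.19   -0.2505  4.6609] 0.013610858631473809 [ 0.4215 -0.2983]
11.0333
```

It reached floor height at 0.1106, as expected. I'll release it, retract and do the second plug.

Run:
```python
import sys; sys.path.insert(0,"."); sys.argv=["x","2"]
from h import *
robot.set_gripper(.04); q=robot.observe()["tool_pos"]; robot.line_to([q[0],q[1],.21],vel=.25)
exec(open("place_run.py").read())
```

```text
t 13.375
g False
w 0.013741219723614542 58.42912137508392 [ 0.6301 -0.0667  0.1028]
w 0.013667685246825169
g True
[ 0.5422 -0.3261  0.1108] [-1.2098  0.0933  5.4371] 0.013947968390992034 [ 0.5423 -0.3261]
```

Run:
```python
from place import *
robot.set_gripper(.04); q=robot.observe()["tool_pos"]; robot.line_to([q[0],q[1],.21],vel=.25)
y=RYAW+180;b=np.radians(y); robot.move_pose([.476+.03*np.cos(b),-.348+.03*np.sin(b),.28],[180,0,y]); robot.pause(.2)
import pickle
c,im=shot("wrist","rack2"); pickle.dump(c,open("cal2.pkl","wb"))
hm=[rk(x,yy) for yy in(-.038,.038) for x in(-.062,0,.062)]
P=proj(c,[[*h,.068] for h in hm])
g=cv2.resize(im[95:285,170:330],None,fx=3,fy=3,interpolation=cv2.INTER_CUBIC)
g=cv2.LUT(g,(255*(np.arange(256)/255)**.6).astype(np.uint8))
for u,v in P: cv2.drawMarker(g,(round((u-170+.5)*3-.5),round((v-95+.5)*3-.5)),(0,0,255),cv2.MARKER_CROSS,9,1)
cv2.imwrite("pics/rack2.png",g); print(robot.observe()["time"])
```

```text
19.3417
```

View pics/rack2.png

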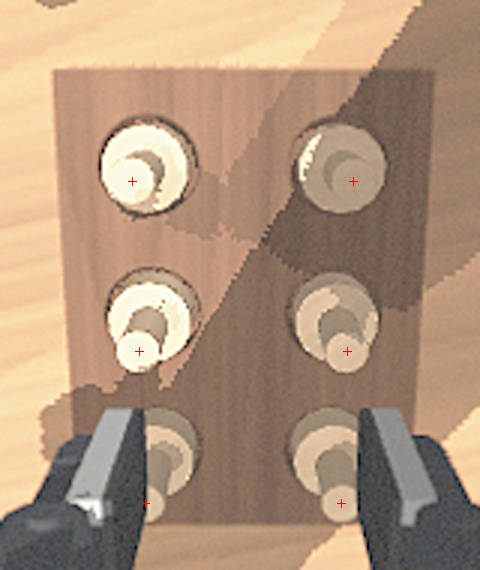

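All six plugs are seated and their tops match the predicted crosses within about 1 mm. Next is the plate.

Run:
```python
from place import *
np.set_printoptions(precision=4,suppress=True)
P=(.4155,.3868);y=16.9-180
def st(n):
    o=robot.observe(); print(n,round(o["time"],1),o["tool_pos"],o["tcp_rot"],o["ft_force"],o["gripper_width"])
robot.set_gripper(.045)
q=robot.observe()["tool_pos"]
robot.move_pose([*P,.29],[180,0,y]); st("above")
robot.line_to([*P,.16],vel=.25)
print(robot.line_to([*P,.096],vel=.1,guard=10)); st("down")
robot.set_gripper(0.0); robot.pause(.2); st("grip")
robot.line_to([*P,.13],vel=.08); robot.line_to([*P,.29],vel=.2); robot.pause(.2); st("lift")
c,im=shot("wrist","held"); 
h=cv2.cvtColor(im,cv2.COLOR_BGR2HSV)
cv2.imwrite("pics/held.png",im)
import pickle;pickle.dump((c,robot.observe()),open("cal3.pkl","wb"))
```

```text
above 22.1 [0.416  0.3862 0.2899] [-179.9897   -0.0038 -163.1666] [-0.0468 -0.6253 -0.8803] 0.045191691402874976
False
down 23.6 [0.4159 0.387  0.0967] [ 179.9885    0.0514 -163.0986] [-0.3154 -0.4742  0.1922] 0.04483624127394892
grip 24.2 [0.416  0.3871 0.0969] [ 179.9867    0.0774 -163.0996] [-0.051  -0.0798  5.8882] 0.01288568774670527
lift 25.9 [0.4151 0.3866 0.2887] [-179.973    -0.1151 -163.1017] [ 0.0985  1.1994 -3.5132] 0.013055459529860385
```

View pics/held.png

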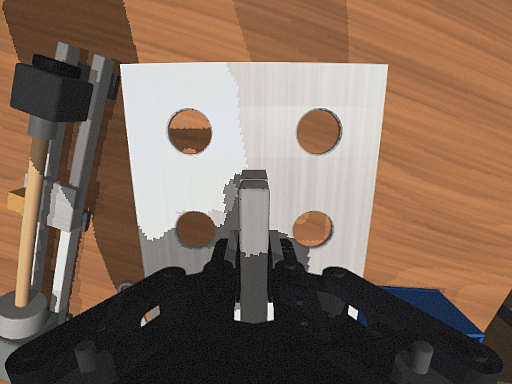

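The plate is held firmly and looks level. Holes are at (189,131), (319,131), (195,229) and (312,228), and the near corners at (121,65) and (388,65). Next I solve its pose in the hand.

```bash
cat > inhand.py <<'E'
from h import *
from scipy.spatial.transform import Rotation as T
from scipy.optimize import least_squares
def inhand(c,o,im,pts,corn,zt=.005):
    """plate pose in tool-flipped frame from hole centres + 2 near corners; returns xy of plate origin & yaw in world at known height, plus free PnP"""
    obj=np.array([[.062,.038,zt],[.062,-.038,zt],[0,.038,zt],[0,-.038,zt],[.1,.075,zt],[.1,-.075,zt]])
    img=np.array(pts+corn,float)
    Rt=T.from_euler('xyz',o["tcp_rot"],degrees=True).as_matrix()
    f=lambda p:(proj(c,(T.from_rotvec(p[3:])*T.from_euler('z',o["tcp_rot"][2],degrees=True)).apply(obj)+p[:3])-img).ravel()
    r=least_squares(f,[*o["tool_pos"][:2],o["tool_pos"][2]-.096,0,0,0]); p=r.x
    return p,np.abs(r.fun).max()
E
python3 - <<'E'
from inhand import *
import pickle
np.set_printoptions(precision=4,suppress=True)
c,o=pickle.load(open("cal3.pkl","rb")); im=cv2.imread("pics/held_raw.png")
hsv=cv2.cvtColor(im,cv2.COLOR_BGR2HSV)
m=(hsv[...,1]>70).astype(np.uint8)*255
pts=[]
for (u,v) in[(189,131),(319,131),(195,229),(312,228)]:
    k=m[v-30:v+30,u-30:u+30]; cs,_=cv2.findContours(k,cv2.RETR_EXTERNAL,cv2.CHAIN_APPROX_NONE)
    b=max(cs,key=cv2.contourArea); e=cv2.fitEllipse(cv2.convexHull(b)); print(e); pts.append((e[0][0]+u-30,e[0][1]+v-30))
# tool y = flipped: image right is tool +y; plate frame (rotated by tool yaw) +y is image left
p,e=inhand(c,o,im,pts,[(120.5,64.5),(388,64.5)]); print(pts,p,"rot deg",np.degrees(p[3:]),e)
s=[np.cos(np.radians(o["tcp_rot"][2])),np.sin(np.radians(o["tcp_rot"][2]))]
d=p[:2]-o["tool_pos"][:2]; print("offset along tool x, y_left",d@s,d@[-s[1],s[0]],"tool-underside",o["tool_pos"][2]-p[2])
E
```

```text
((30.99032211303711, 30.186002731323242), (40.819091796875, 44.53084945678711), 156.61692810058594)
((28.324480056762695, 30.493703842163086), (41.02385711669922, 44.348358154296875), 24.435190200805664)
((30.698110580444336, 29.264345169067383), (33.2646484375, 38.970462799072266), 112.6684799194336)
((29.365264892578125, 30.328489303588867), (33.57827377319336, 39.37997817993164), 65.73908996582031)
[(189.9903221130371, 131.18600273132324), (317.3244800567627, 131.4937038421631), (195.69811058044434, 228.26434516906738), (311.3652648925781, 228.32848930358887)] [ 0.4142  0.3865  0.1889 -0.001   0.0332 -0.0011] rot deg [-0.0558  1.9008 -0.0652] 0.6570264643024757
offset along tool x, y_left 0.0009341294546143915 -0.00018458888972922613 tool-underside 0.09999737939625403
```

Run:
```python
from place import *
np.set_printoptions(precision=4,suppress=True)
def st(n):
    o=robot.observe(); print(n,round(o["time"],1),o["tool_pos"],o["tcp_rot"],o["ft_force"],o["gripper_width"])
y=RYAW-180
robot.line_to([RX,RY,.29],vel=.2,rotation=[180,0,y]); st("over")
robot.line_to([RX,RY,.2],vel=.12); robot.pause(.3); st("hi")
import pickle
R={}
for n in("scene","side","wrist"):
    c,im=shot(n,"hi_"+n); R[n]=(c,robot.observe())
pickle.dump(R,open("cal4.pkl","wb"))
P=rk(0,0); ims=[]
for n,s in(("scene",3),("side",3)):
    c=R[n][0]; u,v=proj(c,[[*P,.11]])[0]; u0,v0=int(u)-65,int(v)-65
    im=cv2.imread(f"pics/hi_{n}_raw.png")[max(v0,0):v0+130,max(u0,0):u0+130]; print(n,u0,v0,im.shape)
    ims.append(cv2.resize(im,(390,390),interpolation=cv2.INTER_CUBIC))
cv2.imwrite("pics/hi.png",np.hstack(ims))
```

```text
over 29.8 [ 0.4735 -0.3489  0.2901] [179.9992   0.0045 167.0735] [-0.161   0.5113 -2.8909] 0.01288903181893137
hi 31.0 [ 0.4736 -0.3494  0.2006] [-179.9711    0.0378  167.0478] [-0.0714  0.8223 -4.0588] 0.013071187907417264
scene 49 204 (130, 130, 3)
side 225 66 (130, 130, 3)
```

View pics/hi.png

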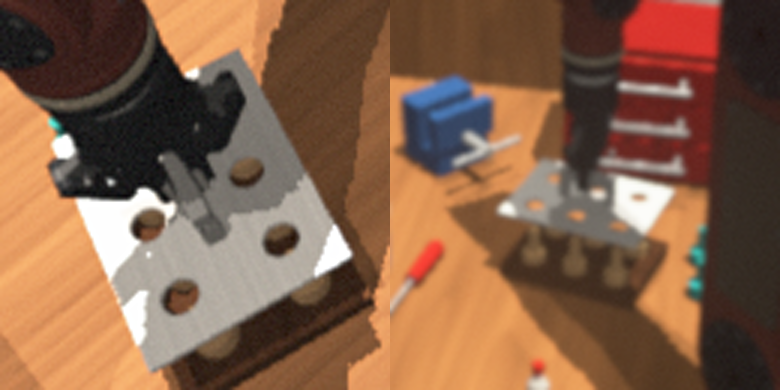

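View pics/hi_wrist_raw.png

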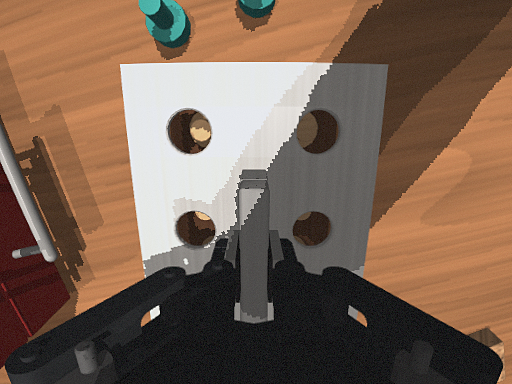

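The scene and side tiles show the plate above the plugs, and the wrist view shows plug tops through the holes. I'll check its level with all three cameras together, using the plate flat on the bench as the bias control.

Run:
```python
from place import *
import pickle
from scipy.spatial.transform import Rotation as T
from scipy.optimize import least_squares
np.set_printoptions(precision=2,suppress=True)
N={"nr":(-.1,-.075,.005),"nl":(-.1,.075,.005),"fl":(.1,.075,.005),"fr":(.1,-.075,.005)}
def fit(obs,p0,yaw):
    def f(p):
        R=T.from_rotvec(p[3:])*T.from_euler('z',yaw,degrees=True)
        return np.concatenate([(proj(c,R.apply(o)+p[:3])-i).ravel() for c,o,i in obs])
    r=least_squares(f,[*p0,0,0,0],loss="soft_l1"); Z=T.from_euler('z',-yaw,degrees=True)
    print("xyz mm",r.x[:3]*1e3,"rot in plate axes",np.degrees(Z.apply(r.x[3:])),"res",f(r.x))
    return r.x
# control: plate flat on bench, wrist camera, corners via contour
c=pickle.load(open("cal.pkl","rb"))["plate"]
im=cv2.imread("pics/plate_raw.png"); hsv=cv2.cvtColor(im,cv2.COLOR_BGR2HSV)
def quad(m):
    k=max(cv2.findContours(m,cv2.RETR_EXTERNAL,cv2.CHAIN_APPROX_NONE)[0],key=cv2.contourArea)
    return cv2.approxPolyDP(cv2.convexHull(k),8,True).reshape(-1,2)
m=((hsv[...,1]<60)&(hsv[...,2]>60)).astype(np.uint8)*255
m[:100]=0;m[275:]=0;m[:,:180]=0;m[:,330:]=0
q=quad(m).astype(float); print(q)
tl=q[np.argmin(q.sum(1))];br=q[np.argmax(q.sum(1))];tr=q[np.argmax(q[:,0]-q[:,1])];bl=q[np.argmin(q[:,0]-q[:,1])]
# yaw197: tool x=near(-x) is image up, image right = left(+y)
O=np.array([N["nr"],N["nl"],N["fl"],N["fr"]])
print("control"); fit([(c,O,np.array([tl,tr,br,bl]))],[.4155,.3868,0],16.9)
R=pickle.load(open("cal4.pkl","rb"))
p3=lambda a,x0,y0:(np.array(a,float)+.5)/3-.5+[x0,y0]
sc=(R["scene"][0],np.array([N["nl"],N["fl"],N["fr"]]),p3([(237,50),(352,258),(152,371)],49,204))
si=(R["side"][0],np.array([N["nl"],N["nr"],N["fl"],N["fr"]]),p3([(250,243),(283,189),(107,210),(152,160)],225,66))
wr=(R["wrist"][0],np.array([N["nr"],N["nl"]]),np.array([(120.5,64.5),(388,64.5)]))
wh=(R["wrist"][0],np.array([[-.062,-.038,.005],[-.062,.038,.005],[0,-.038,.005],[0,.038,.005]]),np.array([(189,131.2),(318,131.5),(195.7,228.5),(311.4,228.5)]))
for n,o in(("all",[sc,si,wr,wh]),("wrist",[wr,wh]),("scene+side",[sc,si])): print(n); fit(o,[RX,RY,.104],RYAW)
```

```text
[[315. 117.]
 [307. 261.]
 [202. 262.]
 [194. 117.]]
control
xyz mm [416.11 386.96  -1.92] rot in plate axes [-0.89 -0.04  0.21] res [ 0.01 -0.09 -0.   -0.14 -0.39  0.15  0.37  0.12]
all
xyz mm [ 472.89 -348.93  101.29] rot in plate axes [ 0.46  1.36 -0.04] res [ 0.18 -1.31 -0.24 -0.64 -0.38  0.92 -1.2   0.58  0.5   0.22  0.57  0.81
  0.47  0.36  0.03 -0.42 -0.48 -0.53  0.26  0.6   0.08  0.44 -0.06 -0.04
  0.12  0.35]
wrist
xyz mm [ 472.86 -348.96  101.  ] rot in plate axes [ 0.55  1.58 -0.05] res [ 0.03 -0.45 -0.32 -0.53  0.27  0.58  0.05  0.48 -0.01 -0.26 -0.01  0.24]
scene+side
xyz mm [ 474.41 -349.71  102.25] rot in plate axes [0.09 0.54 0.42] res [-0.01 -0.58 -0.02 -0.66 -0.25  1.37 -1.34  0.56  0.11 -0.04  0.3   0.41
 -0.03 -0.28]
```

Run:
```python
from place import *
import pickle
from scipy.spatial.transform import Rotation as T
from scipy.optimize import least_squares
np.set_printoptions(precision=2,suppress=True)
R=pickle.load(open("cal4.pkl","rb")); o=R["wrist"][1]
p3=lambda a,x0,y0:(np.array(a,float)+.5)/3-.5+[x0,y0]
t=.005
cor=lambda *k:np.array([{"nr":(-.1,-.075,t),"nl":(-.1,.075,t),"fl":(.1,.075,t),"fr":(.1,-.075,t)}[i] for i in k])
sc=("scene",cor("nl","fl","fr"),p3([(237,50),(352,258),(152,371)],49,204))
sch=("scene",np.array([[0,.038,.0025],[.062,.038,.0025],[.062,-.038,.0025]]),p3([(247,171),(281,240),(181,297)],49,204))
si=("side",cor("nl","nr","fl","fr"),p3([(250,243),(283,189),(107,210),(152,160)],225,66))
wr=("wrist",cor("nr","nl"),np.array([(120.5,64.5),(388,64.5)]))
wh=("wrist",np.array([[-.062,-.038,.0025],[-.062,.038,.0025],[0,-.038,.0025],[0,.038,.0025]]),np.array([(189,131.2),(318,131.5),(195.7,228.5),(311.4,228.5)]))
hd=("wrist",np.array([[-.04,-.007,.052],[-.04,.007,.052],[-.04,-.007,.032],[-.04,.007,.032]]),np.array([(239,188),(270,188),(243,170),(267,170)]))
def fit(n,obs,fixz=False):
    def f(p):
        Q=T.from_rotvec(p[3:])*T.from_euler('z',RYAW,degrees=True); 
        return np.concatenate([(proj(R[c][0],Q.apply(x)+p[:3])-i).ravel() for c,x,i in obs])
    r=least_squares(f,[RX,RY,.104,0,0,0],loss="soft_l1")
    print(n,r.x[:3]*1e3,"rot plate axes",np.degrees(T.from_euler('z',-RYAW,degrees=True).apply(r.x[3:])),"max",np.abs(f(r.x)).max())
    lv=[RX,RY,.1037,0,0,0]; print("   res if level nominal",f(lv))
fit("wrist c+h",[wr,wh]); fit("wrist c+h+handle",[wr,wh,hd]); fit("scene+side",[sc,sch,si]); fit("all",[wr,wh,hd,sc,sch,si])
```

```text
wrist c+h [ 473.03 -349.    103.54] rot plate axes [ 0.52  0.23 -0.07] max 0.8713387770990266
   res if level nominal [-0.7   0.25 -1.28  0.33  0.55  1.28 -0.91  0.98 -0.24  0.75 -0.2   0.71]
wrist c+h+handle [ 472.93 -348.78  103.5 ] rot plate axes [-0.08  0.07 -0.1 ] max 7.969095865925482
   res if level nominal [-0.7   0.25 -1.28  0.33  0.55  1.28 -0.91  0.98 -0.24  0.75 -0.2   0.71
 -1.52  0.63 -0.61  0.62 -3.35  9.    0.12  8.99]
scene+side [ 473.77 -349.14  103.01] rot plate axes [-0.01  0.5   0.33] max 1.231737104630838
   res if level nominal [ 0.24 -1.05 -0.53 -1.14 -1.17  0.45 -0.35  0.28 -0.07 -0.08 -0.21 -0.05
 -1.28  0.65  0.42  0.04  0.47 -0.08  0.38 -0.74]
all [ 472.98 -348.72  103.05] rot plate axes [-0.05  0.25 -0.02] max 8.085492334486958
   res if level nominal [-0.7   0.25 -1.28  0.33  0.55  1.28 -0.91  0.98 -0.24  0.75 -0.2   0.71
 -1.52  0.63 -0.61  0.62 -3.35  9.    0.12  8.99  0.24 -1.05 -0.53 -1.14
 -1.17  0.45 -0.35  0.28 -0.07 -0.08 -0.21 -0.05 -1.28  0.65  0.42  0.04
  0.47 -0.08  0.38 -0.74]
```

With the hole thickness modelled, the plate is level to about 0.3°, centred to under 1 mm, and its underside is at 103.5 mm. I'll lower it to about 78 mm.

Run:
```python
from place import *
np.set_printoptions(precision=4,suppress=True)
print(robot.line_to([RX+.0002,RY-.0001,.175],vel=.04,guard=6)); robot.pause(.6)
o=robot.observe(); print(o["time"],o["tool_pos"],o["tcp_rot"],o["ft_force"],o["gripper_width"])
ims=[]
for n in("scene","side"):
    c,im=shot(n,"fin_"+n); u,v=proj(c,[[RX,RY,.08]])[0]; u0,v0=int(u)-65,int(v)-65
    ims.append(cv2.resize(im[v0:v0+130,u0:u0+130],(390,390),interpolation=cv2.INTER_CUBIC))
cv2.imwrite("pics/fin.png",np.hstack(ims))
```

```text
False
32.5333 [ 0.4736 -0.3493  0.175 ] [-179.9988    0.001   167.0535] [ 0.2604  0.3408 -2.1296] 0.012913422681408906
```

View pics/fin.png

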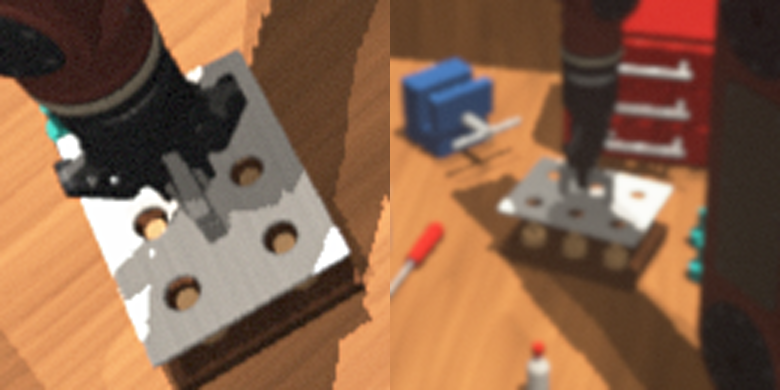

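The plate hovers squarely over the rack. In the left tile, pale plug tops show through the holes at (247,172), (281,240), (152,225) and (182,294). Its underside is about 78 mm up, and no contact force shows.

```bash
python3 -c "
from plant import robot
print(robot.job_done())"
```

```text
the job is handed in; nothing more can be done
None
```

I stood both loose plugs in the empty pockets and handed the job in at about 33 s, with the plate held level about 10 mm above the plug tops, holes within about 1 mm of centre by camera fit, and no contact force showing.

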